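# Raise the airing cabinet's sash to its mark and slide the tool tray in

## Task

Put the grooming tools away to air: push the clear sash of the cabinet up from under the yellow part of its lip to the red height mark until it clicks into its catch there and stays up by itself, then slide the tray with the pink brush and the green comb fully home into the cabinet. Be gentle with the sash and do not force it against its stop, keep the brush standing, and leave everything else on the bench alone.

Things in the scene. Friction and masses are not known exactly. Their poses are not given: they have to be found in the camera images.
- cabinet: Fixed cream cabinet with clear sides, 180 mm deep, 360 mm wide, 370 mm high, open grille at the back. Origin on the bench at the middle of its front plane; x points into the cabinet (away from its front), y to the left seen from the front, z up.
- sash: Clear sash, 296 mm wide, 0.8 kg, sprung to near balance; slides straight up in the cabinet's front, 0 to 125 mm. Moving it up takes 3 to 5 N; let go below the catch it sinks shut. At the catch the push rises to 8 to 13 N, then drops to nothing as it snaps up and stays. A hard stop lies 5 mm past the catch's middle; over 22 N on the sash damages it. Origin as lip; axes as the cabinet's.
- lip (a point): Push point: underside of the sash's lip at its front edge, middle of the 50 mm wide yellow part, 60 mm left of the cabinet's middle; 110 mm above the bench when shut. The aluminium lip runs along the sash's lower edge, 280 mm wide, 10 mm thick, its front edge rounded (radius 5 mm), standing out 35 mm from the cabinet's front plane.
- mark (a point): Tip of the red height pointer on the cabinet's left jamb, 225 mm left of its middle, 12 mm before its front plane, 170 to 215 mm above the bench. The latched sash rests with its lip's underside within about 9 mm of this height: the catch is not exactly placed and must be felt (about 11 mm of travel from the first rise of force to the latched place).
- tray: Olive tray, dark wooden front, 200 mm deep, 250 mm wide; slides into the cabinet along the cabinet's x by 100 mm, 2 N friction, stop at the end; starts fully out. Origin: middle of its front face, 36 mm above the bench; the front is 44 mm high (14 to 58 mm above the bench), 8 mm thick. Axes as the cabinet's. Home, the front face is 50 mm before the cabinet's front plane. Over 24 N on it is too rough.
- brush: Pink massage brush standing upright on the right side of the tray: base 56 x 62 x 26 mm, arched handle on top, 115 mm tall in all, so it does not pass under the shut sash. Origin: centre of its underside, z up.
- comb: Green plastic flea comb, 100 x 35 x 8 mm, lying flat on the tray. Origin: centre of its underside.
- deshedder: Aluminium deshedding tool with a black handle, 170 mm long, lying on the bench. Bystander. Origin on its underside.
- dish: Empty white ceramic dish, 110 mm across, 35 mm high. Bystander. Origin: centre of its underside.
- mist: Pale blue mist bottle, 60 mm across, 170 mm high. Bystander. Origin: centre of its underside.
- balm: Amber jar, 64 mm across, 60 mm high. Bystander. Origin: centre of its underside.
Not all that is in view belongs to the job. Of the things shaped like the comb, the green one is meant. Of the things that look like the brush, the smaller one is meant.

How it is judged:
By the outcome, as a careful person would: the job done as asked, in the order asked, and still so for the second after the job is handed in, with the robot touching nothing.
It also fails if it takes over 64 s, if anything falls off the work surface, if the arm or the gripper's body presses on something with over 40 N, if the wrist force passes 120 N, or if a joint passes its speed limit or range.

## Robot

A 7-joint arm with a two-finger parallel gripper is mounted at the origin on the work surface. World frame = base frame: x ahead of the robot, y to its left, z up, the work surface at z = 0. Lengths are in m, angles in rad, forces in N, time in s.
With the tool pointing down it reaches from about 0.4 to 0.925 m from the base axis. Payload 5.6 kg.
Tool frame: the origin (TCP) lies midway between the tips of the shut fingers; the grasp point (between the pads) lies 19 mm behind it; z points along the fingers, y is the line along which they close (so a half turn about z gives the same grasp; the last joint's range is limited). The gripper opens to 85 mm and grips with 20 to 120 N. Pads are 22 mm wide; open, the fingers measure 114 mm over their backs; the gripper's body (76 mm by 85 mm) begins 54 mm behind the grasp point. The pads swing forward as they close: fully open they stand 13 mm farther back than shut.
Start: joints at [-1.178, 0.468, -0.012, 1.603, 0.006, 1.071, -0.056], TCP at [0.274, 0.589, 0.231] pointing down, gripper open.
Joint ranges: [-2.53, 2.53], [-0.31, 2.02], [-1.57, 1.55], [0.28, 2.44], [-1.29, 4.43], [0.15, 1.84], [-2.92, 2.92]. Speed limits (rad/s): [2.57, 2.57, 3.14, 3.14, 3.14, 3.14, 3.14].

## Interface

Orientations are given as a unit quaternion [x, y, z, w].
In Python, from rig import manip gives the robot as it stands.
- The arm moves only by the tool carry_out, never from a script. Its argument "commands" is one flat list of numbers, 5 for each row, row after row: the opening, from 0 (shut) to 1 (fully open), then the shift along the tool's x, y, z in m, then the turn about the tool's z in rad. A call has 1 to 20 rows; each row is the pose to reach, as a shift and turn from the pose commanded when the call began, along the tool's axes at that moment; what a row does not reach only later rows make up. A row lasts 1/12 s, in which the tool goes at most 41.7 mm and 7.16 degrees, less where a joint would pass 70% of its speed; a pose out of reach is approached as far as the arm can. A call with a gripper value outside its range is refused whole. The fingers move at their own pace and stop on an object; the grip force is fixed at half the most. Time passes only in rows, so rows that repeat a pose let the fingers close. It gives the time, the measured TCP pose, the force, the opening and the grip force at its end, in the units of the state.
- manip.sense(): the state, without advancing time (a new reading comes with each control period).
- manip.read_camera(name): name is "scene" or "top"; returns a dict with "color" (384x512x3 uint8, red, green, blue), "vertical_fov" (degrees; the focal length in pixels is half the picture's height over the tangent of half this angle, whatever the lens; pixels are square), "cx", "cy" (the principal point, pixels), "R" (3x3) and "t" (3): a world point X has camera coordinates R X + t. Camera axes: x right, y down, z forward; pixel columns grow to the right and rows downward; lengths in m; the calibration is good to about 2 mm. A picture is of the moment at which its call begins. There is no depth.
- manip.job_done(): hands the job in; it is judged then, once.
Trained networks look in a picture, given as the dict that the camera call returned (one of the last four; its "shot" number tells which), for a name from the list of things; names that differ only in an ending like _2 or _b are one class to them, and where a whole thing is asked for, a point or a joint stands for the part that bears it (a point fixed in the world has none). Each returns a list of dicts, best first, with "p" (0 to 1); they miss things now and then, are a little off and sometimes report something else, mostly with a low value. They report only what shows in the picture. A call takes as long as a camera call. They do not tell look-alikes from the thing itself.
- manip.boxes_of(picture, thing): "xy" ([column, row] in pixels, amid what is visible of it).
The state is a dict: "clock": time; "joint_positions": joint angles; "dq": joint speeds; "effort": joint torques, N m; "ee_pos": TCP position; "tool_rot": TCP orientation; "wrist_force": force on the tool from outside, world axes, zero at the start; "torque": the same for the moment, N m; "width": finger opening in m; "grip_force": force on a finger pad.
Only numpy, scipy, OpenCV 4.12 (cv2) and the standard library are available. Lean on these libraries where they do the work, as an engineer would, in place of code of your own. Each camera call takes 0.05 s, during which the arm holds its last target. There are 200 camera calls.

## Working session

There is one attempt and no reset: what is moved stays moved. The work goes in short steps, Python scripts to look and compute and a tool call to move; the robot and the scene stay as the last step left them, time stands still between calls to the robot, and variables do not carry over. Pictures are saved under pics/ and viewed, at most 10 in all, crops included, and the job is handed in when it is done.

Besides the shell and the picture viewer there is one more tool, called after ">>>" as name(argument=value, ...) on one line, values as JSON. carry_out: Moves the arm, as the interface text tells. Its arguments: {"type":"object","properties":{"commands":{"type":"array"}},"required":["commands"]}

```bash
mkdir -p pics; cat > h.py <<'E'
import numpy as np, cv2
from rig import manip
def cam(n):
    return manip.read_camera(n)
def f(p): return p["color"].shape[0]/2/np.tan(np.radians(p["vertical_fov"])/2)
def ray(p,xy):
    d=np.array([(xy[0]-p["cx"])/f(p),(xy[1]-p["cy"])/f(p),1.]); R=np.array(p["R"]);t=np.array(p["t"])
    return -R.T@t, R.T@d
def onz(p,xy,z):
    o,d=ray(p,xy); return o+d*(z-o[2])/d[2]
def proj(p,X):
    c=np.array(p["R"])@np.array(X)+np.array(p["t"]); return np.array([p["cx"],p["cy"]])+f(p)*c[:2]/c[2]
def tri(p,a,q,b):
    o,d=ray(p,a);o2,d2=ray(q,b)
    s=np.linalg.lstsq(np.c_[d,-d2],o2-o,rcond=None)[0]
    A=o+d*s[0];B=o2+d2*s[1]; return (A+B)/2,np.linalg.norm(A-B)
def save(p,n,crop=None,k=1):
    c=p["color"][:,:,::-1]
    if crop: c=c[crop[1]:crop[3],crop[0]:crop[2]]
    cv2.imwrite("pics/"+n,cv2.resize(c,None,fx=k,fy=k,interpolation=cv2.INTER_CUBIC))
E
python3 - <<'E'
from h import *
s=cam("scene");t=cam("top")
save(s,"s0.png",k=1.5);save(t,"t0.png",k=1.5)
print(manip.sense())
for n,p in(("s",s),("t",t)):
    print(n,p["vertical_fov"],-np.array(p["R"]).T@p["t"])
    for k in["cabinet","sash","lip","mark","tray","brush","comb","deshedder","dish","mist","balm"]:
        print(k,[(np.round(b["xy"]).tolist(),round(b["p"],2)) for b in manip.boxes_of(p,k)[:3]])
E
```

```text
{'clock': 0.1, 'joint_positions': array([-1.1780077 ,  0.46830911, -0.01156121,  1.60353629,  0.00599383,
        1.07138008, -0.05627537]), 'dq': array([ 0.00026065, -0.00178076,  0.0006743 , -0.00161684,  0.00019396,
       -0.00125503, -0.0025595 ]), 'effort': array([ 6.41813895e-04, -5.33516765e+01,  2.13589508e-02, -2.51965231e+01,
        1.13472764e-02,  4.31151260e-03,  1.12770772e-05]), 'ee_pos': array([0.27425244, 0.58876011, 0.23041861]), 'tool_rot': array([ 2.16213145e-01,  9.76345859e-01, -7.91922056e-04, -1.09507027e-04]), 'wrist_force': array([ 0.16970627,  0.12345841, -0.81130017]), 'torque': array([ 0.02142902, -0.0048143 , -0.00654007]), 'grip_force': 0.0, 'width': 0.08528629815892426}
s 47.37619838976404 [ 1.24442216 -0.83839783  1.12437871]
cabinet [([296.0, 164.0], 0.88)]
sash [([291.0, 183.0], 0.73), ([298.0, 231.0], 0.25)]
lip [([292.0, 180.0], 0.96)]
mark [([238.0, 155.0], 0.71)]
tray [([270.0, 228.0], 0.74)]
brush [([262.0, 286.0], 0.85), ([299.0, 233.0], 0.69)]
comb [([220.0, 256.0], 0.84), ([273.0, 226.0], 0.71), ([167.0, 271.0], 0.67)]
deshedder [([241.0, 158.0], 0.73)]
dish [([174.0, 237.0], 0.82), ([294.0, 182.0], 0.68)]
mist [([170.0, 273.0], 0.56)]
balm [([184.0, 200.0], 0.84)]
t 57.33611723645489 [ 0.47418701 -0.09699544  1.29465964]
cabinet [([213.0, 164.0], 0.75), ([154.0, 225.0], 0.27)]
sash [([242.0, 161.0], 0.91)]
lip [([242.0, 162.0], 0.97)]
mark [([253.0, 212.0], 0.64)]
tray [([270.0, 169.0], 0.71)]
brush [([316.0, 125.0], 0.79), ([256.0, 139.0], 0.75)]
comb [([312.0, 181.0], 0.81), ([260.0, 165.0], 0.58)]
deshedder [([153.0, 225.0], 0.92)]
dish [([332.0, 221.0], 0.63)]
mist [([365.0, 184.0], 0.74), ([259.0, 165.0], 0.37)]
balm [([294.0, 247.0], 0.77)]
```

View pics/s0.png

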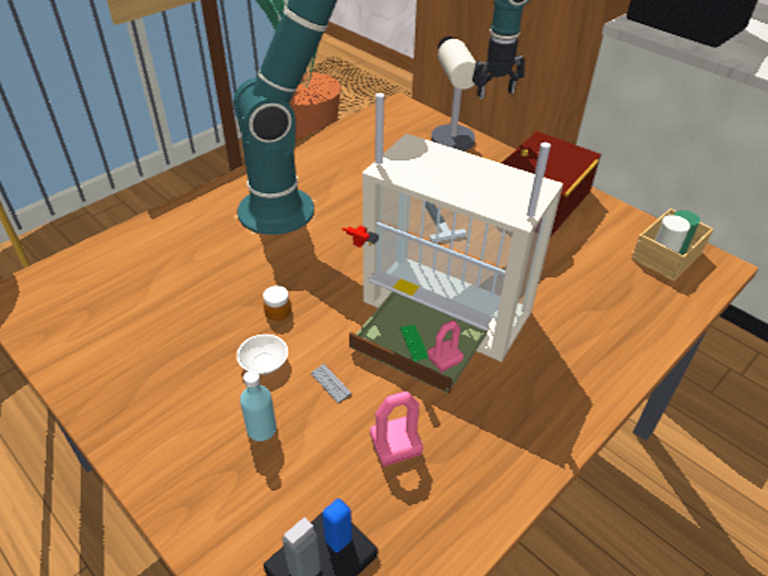

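View pics/t0.png

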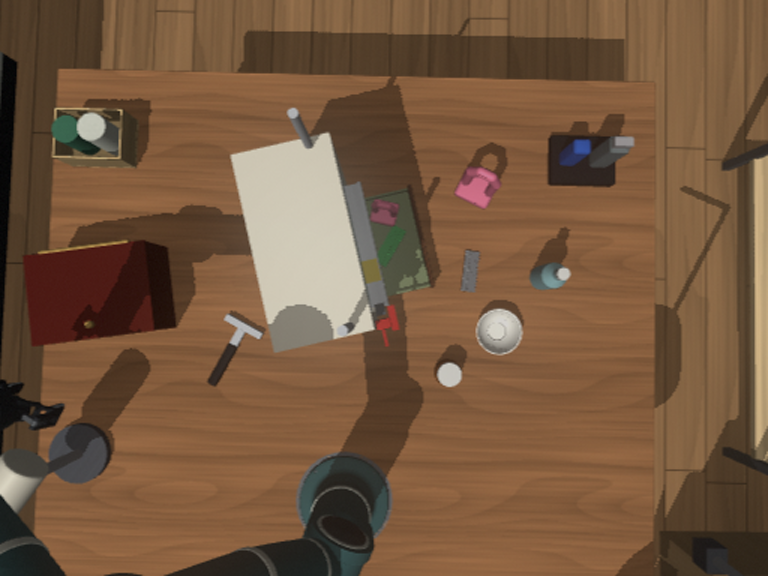

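The cabinet faces right in the top view (world −y), and the yellow lip part is at scene (405,287). The red pointer is at (357,235). The small brush and green comb are on the tray. The gripper is behind the cabinet at (500,75). I'll look closer at the gripper and lip.

```bash
python3 - <<'E'
from h import *
s=cam("scene")
a=cv2.resize(s["color"][20:75,305:360,::-1],(400,400),interpolation=cv2.INTER_CUBIC)
b=cv2.resize(s["color"][135:270,220:355,::-1],(400,400),interpolation=cv2.INTER_CUBIC)
t=cam("top")
c=cv2.resize(t["color"][110:240,170:300,::-1],(400,400),interpolation=cv2.INTER_CUBIC)
cv2.imwrite("pics/z1.png",np.vstack([np.hstack([a,b])]));cv2.imwrite("pics/z2.png",c)
# front plane from top corners z=.37
P=onz(t,(330/1.5,133/1.5),.37);Q=onz(t,(374/1.5,330/1.5),.37);print(P,Q,np.linalg.norm(P-Q))
P=onz(t,(232/1.5,155/1.5),.37);Q=onz(t,(274/1.5,352/1.5),.37);print(P,Q,np.linalg.norm(P-Q))
E
```

```text
[0.77760896 0.01486782 0.37      ] [ 0.43015671 -0.07238505  0.37      ] 0.35824032847617926
[0.73390891 0.18789913 0.37      ] [0.38747938 0.10143743 0.37      ] 0.35705608436784314
```

View pics/z1.png

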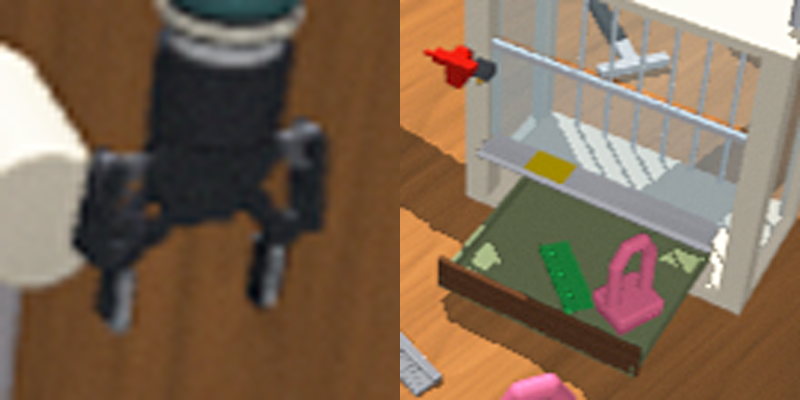

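View pics/z2.png

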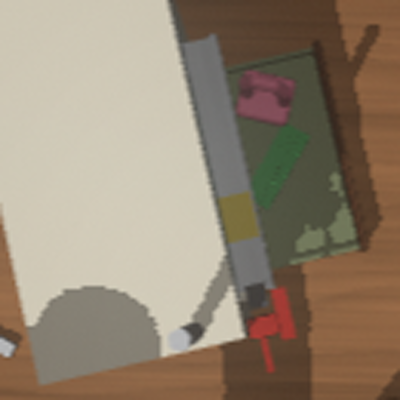

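The pictures show an open gripper with spread knuckles. They also show the yellow lip patch about 60 mm left of the cabinet's middle, roughly world (0.554, −0.078, 0.11), and the red pointer at the left jamb. A downward tool has nothing to push up with, so I'll check how the arm behaves at the edge of its reach, in free space, to see whether the tool tilts there.

>>> carry_out(commands=[1, 0, 0, -0.2, 0, 1, 0, 0, -0.2, 0, 1, 0, 0, -0.2, 0, 1, 0, 0, -0.2, 0, 1, 0, 0, -0.2, 0, 1, 0, 0.45, -0.2, 0, 1, 0, 0.45, -0.2, 0, 1, 0, 0.45, -0.2, 0, 1, 0, 0.45, -0.2, 0, 1, 0, 0.45, -0.2, 0, 1, 0, 0.45, -0.2, 0, 1, 0, 0.45, -0.2, 0, 1, 0, 0.45, -0.2, 0, 1, 0, 0.45, -0.2, 0, 1, 0, 0.45, -0.2, 0, 1, 0, 0.45, -0.2, 0])

```text
clock: 2.63
ee_pos: [0.3886, 0.8319, 0.3802]
tool_rot: [0.216, 0.976, 0.016, 0.004]
wrist_force: [-0.5, -0.1, 1.2]
width: 0.0851
grip_force: 0.0
```

```bash
python3 - <<'E'
from h import *
s=manip.sense();print(s["joint_positions"].round(3),s["ee_pos"],s["tool_rot"])
E
```

```text
[-1.283  1.085  0.91   0.279 -0.822  1.841  0.082] [0.38856576 0.83185949 0.38016118] [0.2159045  0.97627506 0.0158933  0.0044331 ]
```

>>> carry_out(commands=[1, 0, -0.08, 0, 0, 1, 0, -0.16, 0, 0, 1, 0, -0.2, 0, 0, 1, 0, -0.2, 0, 0, 1, 0, -0.2, 0, 0, 1, 0, -0.2, 0, 0])

```text
clock: 3.13
ee_pos: [0.3028, 0.6487, 0.3737]
tool_rot: [0.215, 0.976, 0.016, 0.003]
wrist_force: [0.2, 1.0, 1.5]
width: 0.0852
grip_force: 0.0
```

```bash
python3 - <<'E'
from h import *
from scipy.spatial.transform import Rotation as R
s=manip.sense();print(s["clock"],s["joint_positions"].round(3),s["ee_pos"],s["tool_rot"]);print(R.from_quat(s["tool_rot"]).as_matrix().round(3))
print([a for a in dir(manip) if a[0]!="_"])
t=cam("top")
fm=np.array([.604,-.029,0]);X=np.array([-.243,.970,0]);Y=np.array([-.970,-.243,0]);Z=np.array([0,0,1.])
C=lambda p:[round(float(v),3) for v in((p-fm)@X,(p-fm)@Y,p[2])]
sc=cam("scene")
for n,px in(("lipL",(383,310)),("lipR",(347,184)),("lipRf",(362,182)),("lipLf",(388,305))):
  print(n,C(onz(t,np.array(px)/1.5,.12)))
print("yel",C(onz(t,np.array((372,271))/1.5,.12)))
for n,a,z in(("rodLtop",(380,95),None),("rodRtop",(545,145),None)):
  o,d=ray(sc,np.array(a)/1.5);k=-((o-fm)@X)/(d@X);print(n,C(o+k*d))
for n,a,z in(("yel",(405,287),.12),("tray fl",(352,337),.058),("tray fr",(450,378),.058),("tray fr bottom",(449,386),.014),("brush base",(446,365),.03)):
  print(n,C(onz(sc,np.array(a)/1.5,z)))
for n,a,b in(("marktip",(342,233),(386,345)),("yel",(405,287),(372,271))):
  p,e=tri(sc,np.array(a)/1.5,t,np.array(b)/1.5);print(n,C(p),p,e)
E
```

```text
3.1333 [-1.792  0.648  1.069  1.314 -0.571  1.463  0.363] [0.30280617 0.64871816 0.37367329] [0.21546711 0.97638065 0.01561749 0.00329324]
[[-0.907  0.421  0.013]
 [ 0.421  0.907  0.029]
 [ 0.     0.032 -0.999]]
['IKError', 'boxes_of', 'job_done', 'read_camera', 'sense']
lipL [-0.02, 0.15, 0.12]
lipR [-0.003, -0.144, 0.12]
lipRf [-0.037, -0.141, 0.12]
lipLf [-0.033, 0.142, 0.12]
yel [-0.015, 0.06, 0.12]
rodLtop [-0.0, 0.139, 0.55]
rodRtop [-0.0, -0.177, 0.551]
yel [-0.015, 0.059, 0.12]
tray fl [-0.155, 0.109, 0.058]
tray fr [-0.143, -0.122, 0.058]
tray fr bottom [-0.13, -0.118, 0.014]
brush base [-0.095, -0.091, 0.03]
marktip [-0.012, 0.223, 0.2] [ 0.39039957 -0.0948626   0.19959287] 0.0037910118689573236
yel [-0.015, 0.06, 0.119] [ 0.54970348 -0.05775032  0.11921698] 0.00030942578123538525
```

```bash
cat > fk.py <<'E'
import numpy as np, itertools
from scipy.spatial.transform import Rotation as R
from scipy.optimize import least_squares
S=[([-1.1780077,0.46830911,-0.01156121,1.60353629,0.00599383,1.07138008,-0.05627537],[0.27425244,0.58876011,0.23041861],[2.16213145e-01,9.76345859e-01,-7.91922056e-04,-1.09507027e-04]),
([-1.283,1.085,.91,.279,-.822,1.841,.082],[0.38856576,0.83185949,0.38016118],[0.2159045,0.97627506,0.0158933,0.0044331]),
([-1.792,.648,1.069,1.314,-.571,1.463,.363],[0.30280617,0.64871816,0.37367329],[0.21546711,0.97638065,0.01561749,0.00329324])]
def fk(p,sg,q):
    # p: c1,c7,h,L1,L2,L3,a4,a5,a6
    z=lambda a:R.from_euler('z',a); y=lambda a:R.from_euler('y',a)
    T=z(sg[0]*q[0]+p[0]); x=np.array([0,0,p[2]]); e=lambda a,b:np.array([a,0,b])
    T=T*y(q[1])*z(sg[1]*q[2]); x=x+T.apply(e(p[6],p[3]))
    T=T*y(q[3]); x=x+T.apply(e(p[7],0)); T=T*z(sg[2]*q[4]); x=x+T.apply(e(0,p[4]))
    T=T*y(q[5]); x=x+T.apply(e(p[8],0)); T=T*z(sg[3]*q[6]+p[1]); x=x+T.apply(e(0,p[5]))
    return x,T
def res(p,sg,S=S):
    r=[]
    for q,x,o in S:
        a,T=fk(p,sg,q); r+=list((a-x)*3)+list((T.inv()*R.from_quat(o)).as_rotvec())
    return np.array(r+list(.01*np.array(p[6:9])))
E
python3 - <<'E'
from fk import *
out=[]
for sg in itertools.product([1,-1],repeat=4):
  for c7 in(0,1.57,3.14,-1.57):
    az=1.136-sg[0]*-1.178
    r=least_squares(res,[az,c7,.34,.4,.4,.3,0,0,0],args=(sg,)); out.append((r.cost,sg,r.x.round(4)))
out.sort(key=lambda a:a[0])
for o in out[:4]:print(o)
E
```

```text
(np.float64(3.20805753446112e-06), (-1, -1, -1, -1), array([-0.0513,  1.5196,  0.8951,  0.511 ,  0.4782,  0.9119,  0.0019,
       -0.0249,  0.0128]))
(np.float64(3.2080575344611575e-06), (-1, -1, -1, -1), array([-0.0513,  1.5196,  0.8951,  0.511 ,  0.4782,  0.9119,  0.0019,
       -0.0249,  0.0128]))
(np.float64(3.2080575344611927e-06), (-1, -1, -1, -1), array([-0.0513,  1.5196,  0.8951,  0.511 ,  0.4782,  0.9119,  0.0019,
       -0.0249,  0.0128]))
(np.float64(3.208057534461459e-06), (-1, -1, -1, -1), array([-0.0513,  1.5196,  0.8951,  0.511 ,  0.4782,  0.9119,  0.0019,
       -0.0249,  0.0128]))
```

```bash
cat >> fk.py <<'E'
SG=(-1,-1,-1,-1); P=np.array([-.0513,1.5196,.313,.511,.4782,.33,.0019,-.0249,.0128])
LO=np.array([-2.53,-.31,-1.57,.28,-1.29,.15,-2.92]);HI=np.array([2.53,2.02,1.55,2.44,4.43,1.84,2.92])
def ikaxis(x,ax,seed,n=12):
    rng=np.random.default_rng(seed);best=None
    def f(q):
        a,T=fk(P,SG,q); return np.r_[(a-x)*5,T.apply([0,0,1])-ax]
    for _ in range(n):
        r=least_squares(f,LO+(HI-LO)*rng.random(7),bounds=(LO,HI))
        if best is None or r.cost<best.cost:best=r
        if best.cost<1e-9:break
    return best
E
python3 - <<'E'
from fk import *
for tilt in(30,45,60,80):
  for az in(65,85,104,125):
    c=[]
    for x in([.55,-.08,.10],[.55,-.08,.20]):
      a=np.radians(az);t=np.radians(tilt);ax=np.array([np.sin(t)*np.cos(a),np.sin(t)*np.sin(a),-np.cos(t)])
      b=ikaxis(np.array(x),ax,0);c.append((round(b.cost,5),b.x.round(1).tolist()))
    print(tilt,az,c)
E
```

```text
30 65 [(np.float64(0.0), [1.3, 1.3, -1.6, 2.0, 1.1, 1.0, -2.5]), (np.float64(0.0), [1.4, 1.0, -1.5, 2.0, 0.6, 0.9, -2.9])]
30 85 [(np.float64(0.0), [1.3, 1.4, -1.6, 1.9, 0.9, 1.2, 2.8]), (np.float64(0.0), [1.3, 1.1, -1.6, 1.8, 0.7, 1.2, 2.9])]
30 104 [(np.float64(0.0), [1.1, 1.3, -1.5, 1.8, 0.8, 1.3, -0.3]), (np.float64(0.0), [1.2, 1.1, -1.5, 1.7, 0.6, 1.4, -2.2])]
30 125 [(np.float64(0.0), [0.9, 1.0, -1.1, 1.6, 0.5, 1.3, -2.9]), (np.float64(0.0), [1.0, 1.2, -1.6, 1.6, 0.7, 1.6, 2.9])]
45 65 [(np.float64(0.0), [1.4, 1.4, -1.5, 2.0, 0.8, 0.8, -2.1]), (np.float64(0.0), [1.5, 1.2, -1.6, 2.0, 0.6, 0.9, -2.8])]
45 85 [(np.float64(0.0), [1.3, 1.5, -1.5, 1.8, 0.8, 1.2, -2.9]), (np.float64(0.0), [1.3, 1.2, -1.5, 1.8, 0.5, 1.2, 1.8])]
45 104 [(np.float64(0.0), [1.2, 1.5, -1.6, 1.7, 0.7, 1.4, -2.7]), (np.float64(0.0), [1.2, 1.3, -1.6, 1.6, 0.5, 1.4, -2.9])]
45 125 [(np.float64(0.0), [1.0, 1.4, -1.4, 1.5, 0.6, 1.6, -2.9]), (np.float64(0.0), [1.0, 1.3, -1.5, 1.5, 0.5, 1.7, 2.5])]
60 65 [(np.float64(0.0), [1.5, 1.7, -1.6, 2.0, 0.8, 0.9, 2.9]), (np.float64(0.0), [1.5, 1.1, -1.3, 2.0, -0.1, 0.7, -2
[... 173 characters left out ...]
, 0.2, 1.4, 2.9]), (np.float64(0.0), [1.2, 1.3, -1.4, 1.6, 0.3, 1.5, 2.9])]
60 125 [(np.float64(0.0), [1.0, 1.5, -1.4, 1.4, 0.5, 1.7, -2.9]), (np.float64(0.0), [0.9, 1.2, -1.1, 1.4, 0.1, 1.7, 2.4])]
80 65 [(np.float64(0.0), [1.6, 1.7, -1.3, 1.9, 0.3, 0.8, 2.8]), (np.float64(0.0), [1.6, 1.4, -1.3, 2.0, -0.1, 0.8, -2.9])]
80 85 [(np.float64(0.0), [1.4, 1.6, -1.3, 1.7, 0.1, 1.2, -2.7]), (np.float64(0.0), [1.4, 1.5, -1.4, 1.7, 0.1, 1.2, -1.5])]
80 104 [(np.float64(0.0), [1.1, 1.6, -1.2, 1.4, 0.1, 1.5, -1.9]), (np.float64(0.0), [1.2, 1.5, -1.3, 1.5, 0.0, 1.5, 1.3])]
80 125 [(np.float64(0.00014), [0.8, 1.4, -1.0, 1.2, -0.0, 1.8, -2.6]), (np.float64(0.00115), [0.9, 1.4, -1.2, 1.3, 0.0, 1.8, -2.9])]
```

>>> carry_out(commands=[1, 0, 0.006, -0.2, 0, 1, 0, 0.006, -0.2, 0, 1, 0, 0.006, -0.2, 0, 1, 0, 0.006, -0.2, 0, 1, 0, 0.006, -0.2, 0, 0, -0.21, -0.447, -0.214, 0.89, 0, -0.21, -0.447, -0.214, 0.89, 0, -0.21, -0.447, -0.214, 0.89, 0, -0.21, -0.447, -0.214, 0.89, 0, -0.21, -0.447, -0.214, 0.89, 0, -0.21, -0.447, -0.214, 0.89, 0, -0.21, -0.447, -0.214, 0.89, 0, -0.21, -0.447, -0.214, 0.89, 0, -0.21, -0.447, -0.214, 0.89, 0, -0.21, -0.447, -0.214, 0.89, 0, -0.21, -0.447, -0.214, 0.89, 0, -0.21, -0.447, -0.214, 0.89, 0, -0.21, -0.447, -0.214, 0.89, 0, -0.21, -0.447, -0.214, 0.89])

```text
clock: 4.82
ee_pos: [0.3051, 0.1829, 0.5755]
tool_rot: [0.615, 0.788, 0.018, -0.004]
wrist_force: [-0.1, -0.5, 0.7]
width: 0.0
grip_force: 0.0
```

```bash
cat >> h.py <<'E'
from scipy.spatial.transform import Rotation as Rot
fm=np.array([.604,-.029,0]);X=np.array([-.243,.970,0]);Y=np.array([-.970,-.243,0])
C=lambda p:[round(float(v),4) for v in((p-fm)@X,(p-fm)@Y,p[2])]
def st(*ds):
    s=manip.sense();M=Rot.from_quat(s["tool_rot"]).as_matrix()
    print(round(s["clock"],2),"q",s["joint_positions"].round(2),"p",s["ee_pos"].round(4),"cab",C(s["ee_pos"]),"z",M[:,2].round(3),"y",M[:,1].round(3),"F",s["wrist_force"].round(1))
    for d in ds: print(d,"->tool",(M.T@np.array(d)).round(4))
    return s,M
E
python3 - <<'E'
from h import *
st((0,-.55,0),(-.2,-.5,0),(-.2,-.5,-.25))
t=cam("top")
for k,z in(("dish",.035),("mist",.17),("balm",.06)):print(k,onz(t,manip.boxes_of(t,k)[0]["xy"],z).round(3))
E
```

```text
4.82 q [-1.22 -0.31  0.42  1.67  0.11  1.72 -0.56] p [0.3051 0.1829 0.5755] cab [0.2781, 0.2384, 0.5755] z [ 0.016  0.034 -0.999] y [0.97  0.242 0.023] F [-0.1 -0.5  0.7]
(0, -0.55, 0) ->tool [-0.5333 -0.133  -0.0185]
(-0.2, -0.5, 0) ->tool [-0.4364 -0.315  -0.0199]
(-0.2, -0.5, -0.25) ->tool [-0.4436 -0.3208  0.2299]
dish [ 0.409 -0.361  0.035]
mist [ 0.536 -0.434  0.17 ]
balm [ 0.319 -0.225  0.06 ]
```

>>> carry_out(commands=[0, -0.545, -0.085, -0.018, 0, 0, -0.545, -0.085, -0.018, 0, 0, -0.545, -0.085, -0.018, 0, 0, -0.545, -0.085, -0.018, 0, 0, -0.545, -0.085, -0.018, 0, 0, -0.545, -0.085, -0.018, 0, 0, -0.545, -0.085, -0.018, 0, 0, -0.545, -0.085, -0.018, 0, 0, -0.545, -0.085, -0.018, 0, 0, -0.545, -0.085, -0.018, 0, 0, -0.545, -0.085, -0.018, 0, 0, -0.545, -0.085, -0.018, 0, 0, -0.545, -0.085, -0.018, 0, 0, -0.545, -0.085, -0.018, 0, 0, -0.545, -0.085, -0.018, 0])

```text
clock: 6.27
ee_pos: [0.3551, -0.3425, 0.5766]
tool_rot: [0.613, 0.79, 0.017, -0.003]
wrist_force: [2.5, -0.3, -0.4]
width: 0.0001
grip_force: 0.0
```

```bash
python3 - <<'E'
from h import *
st((-.15,0,0),(0,0,-.2),(0,.1,0))
E
```

```text
6.27 q [-0.04  0.02  0.8   1.42 -0.05  1.71  1.  ] p [ 0.3551 -0.3425  0.5766] cab [-0.2436, 0.3176, 0.5766] z [ 0.017  0.031 -0.999] y [0.968 0.249 0.024] F [ 2.5 -0.3 -0.4]
(-0.15, 0, 0) ->tool [ 0.0374 -0.1452 -0.0025]
(0, 0, -0.2) ->tool [-0.0052 -0.0047  0.1999]
(0, 0.1, 0) ->tool [0.0968 0.0249 0.0031]
```

>>> carry_out(commands=[0, 0.01, -0.258, 0.144, 0, 0, 0.01, -0.258, 0.144, 0, 0, 0.01, -0.258, 0.144, 0, 0, 0.01, -0.258, 0.144, 0, 0, 0.01, -0.258, 0.144, 0, 0, 0.01, -0.258, 0.144, 0, 0, 0.01, -0.258, 0.144, 0, 0, 0.01, -0.258, 0.144, 0, 0, 0.01, -0.258, 0.144, 0])

```text
clock: 7.02
ee_pos: [0.1025, -0.3907, 0.4259]
tool_rot: [0.615, 0.788, 0.018, -0.004]
wrist_force: [0.8, 0.3, 0.6]
width: -0.0002
grip_force: 0.0
```

>>> carry_out(commands=[0, 0.06, 0, 0, 0, 0, 0.06, 0, 0, 0, 0, 0.06, 0, 0, 0])

```text
clock: 7.27
ee_pos: [0.0916, -0.3317, 0.429]
tool_rot: [0.612, 0.791, 0.017, -0.003]
wrist_force: [-0.3, 1.0, 1.7]
width: -0.0001
grip_force: 0.0
```

```bash
python3 - <<'E'
from h import *
st()
E
```

```text
7.27 q [ 0.62 -0.3   0.46  1.97  0.11  1.46  1.31] p [ 0.0916 -0.3317  0.429 ] cab [-0.1691, 0.5706, 0.429] z [ 0.016  0.032 -0.999] y [0.968 0.251 0.023] F [-0.3  1.   1.7]
```

>>> carry_out(commands=[0, 0.08, 0, 0, 0, 0, 0.08, 0, 0, 0])

```text
clock: 7.43
ee_pos: [0.0824, -0.314, 0.4347]
tool_rot: [0.612, 0.791, 0.016, 0.002]
wrist_force: [-0.5, 1.2, 1.5]
width: 0.0001
grip_force: 0.0
```

>>> carry_out(commands=[0, 0.08, 0, 0, 0, 0, 0.08, 0, 0, 0])

```text
clock: 7.6
ee_pos: [0.0766, -0.3, 0.4364]
tool_rot: [0.612, 0.791, 0.016, 0.001]
wrist_force: [-0.0, 0.8, -0.2]
width: 0.0002
grip_force: 0.0
```

```bash
python3 - <<'E'
from h import *
st()
E
```

```text
7.6 q [ 1.23 -0.3   0.01  1.99 -0.02  1.47  1.49] p [ 0.0766 -0.3     0.4364] cab [-0.1347, 0.5774, 0.4364] z [ 0.021  0.024 -0.999] y [0.968 0.251 0.027] F [-0.   0.8 -0.2]
```

>>> carry_out(commands=[0, 0.3, 0, 0, 0, 0, 0.3, 0, 0, 0, 0, 0.3, 0, 0, 0])

```text
clock: 7.85
ee_pos: [0.079, -0.2788, 0.4194]
tool_rot: [0.611, 0.791, 0.026, -0.02]
wrist_force: [-0.0, -1.0, 0.6]
width: 0.0001
grip_force: 0.0
```

>>> carry_out(commands=[0, 0.3, 0, 0, 0, 0, 0.3, 0, 0, 0, 0, 0.3, 0, 0, 0])

```text
clock: 8.1
ee_pos: [0.0742, -0.263, 0.405]
tool_rot: [0.617, 0.785, 0.039, -0.035]
wrist_force: [-0.5, 0.2, -0.3]
width: -0.0002
grip_force: 0.0
```

```bash
python3 - <<'E'
from h import *
st()
E
```

```text
8.1 q [ 1.57 -0.31 -0.26  2.05 -0.1   1.49  1.57] p [ 0.0742 -0.263   0.405 ] cab [-0.0982, 0.5708, 0.405] z [-0.006  0.104 -0.995] y [0.972 0.235 0.019] F [-0.5  0.2 -0.3]
```

```bash
python3 - <<'E'
from h import *
s,M=st();p=s["ee_pos"]
for w in((.3,-.22,.7),(.3,.1,.75),(.02,.36,.8)):print(w,(M.T@(np.array(w)-p)).round(3))
E
```

```text
8.1 q [ 1.57 -0.31 -0.26  2.05 -0.1   1.49  1.57] p [ 0.0742 -0.263   0.405 ] cab [-0.0982, 0.5708, 0.405] z [-0.006  0.104 -0.995] y [0.972 0.235 0.019] F [-0.5  0.2 -0.3]
(0.3, -0.22, 0.7) [ 0.019  0.235 -0.29 ]
(0.3, 0.1, 0.75) [ 0.333  0.311 -0.307]
(0.02, 0.36, 0.8) [ 0.655  0.101 -0.328]
```

>>> carry_out(commands=[0, 0.019, 0.235, -0.29, 0, 0, 0.019, 0.235, -0.29, 0, 0, 0.019, 0.235, -0.29, 0, 0, 0.019, 0.235, -0.29, 0, 0, 0.019, 0.235, -0.29, 0, 0, 0.019, 0.235, -0.29, 0, 0, 0.019, 0.235, -0.29, 0, 0, 0.019, 0.235, -0.29, 0, 0, 0.019, 0.235, -0.29, 0, 0, 0.333, 0.311, -0.307, 0, 0, 0.333, 0.311, -0.307, 0, 0, 0.333, 0.311, -0.307, 0, 0, 0.333, 0.311, -0.307, 0, 0, 0.333, 0.311, -0.307, 0, 0, 0.333, 0.311, -0.307, 0, 0, 0.333, 0.311, -0.307, 0, 0, 0.333, 0.311, -0.307, 0, 0, 0.333, 0.311, -0.307, 0])

```text
clock: 9.6
ee_pos: [0.3128, 0.0484, 0.6435]
tool_rot: [0.61, 0.79, 0.054, -0.023]
wrist_force: [0.5, -0.6, -0.2]
width: 0.0001
grip_force: 0.0
```

```bash
python3 - <<'E'
from h import *
s,M=st();p=s["ee_pos"]
for w in((.2,.3,.78),(.02,.4,.8)):print(w,(M.T@(np.array(w)-p)).round(3))
E
```

```text
9.6 q [-0.38 -0.3   0.14  1.54 -0.06  1.84 -0.  ] p [0.3128 0.0484 0.6435] cab [0.1458, 0.2637, 0.6435] z [ 0.03   0.113 -0.993] y [0.967 0.25  0.057] F [ 0.5 -0.6 -0.2]
(0.2, 0.3, 0.78) [ 0.285 -0.038 -0.111]
(0.02, 0.4, 0.8) [ 0.429 -0.186 -0.125]
```

>>> carry_out(commands=[0, 0.28, -0.03, -0.0, 0, 0, 0.28, -0.03, -0.0, 0, 0, 0.28, -0.03, -0.0, 0, 0, 0.28, -0.03, -0.0, 0, 0, 0.28, -0.03, -0.0, 0, 0, 0.28, -0.03, -0.0, 0, 0, 0.28, -0.03, -0.0, 0, 0, 0.43, -0.19, -0.04, 0, 0, 0.43, -0.19, -0.04, 0, 0, 0.43, -0.19, -0.04, 0, 0, 0.43, -0.19, -0.04, 0, 0, 0.43, -0.19, -0.04, 0, 0, 0.43, -0.19, -0.04, 0, 0, 0.43, -0.19, -0.04, 0])

```text
clock: 10.77
ee_pos: [0.0094, 0.412, 0.7001]
tool_rot: [0.603, 0.794, 0.061, -0.031]
wrist_force: [-0.2, -0.3, -0.0]
width: 0.0002
grip_force: 0.0
```

>>> carry_out(commands=[0, 0, 0, -0.2, 0, 0, 0, 0, -0.2, 0, 0, 0, 0, -0.2, 0])

```text
clock: 11.02
ee_pos: [0.0183, 0.4096, 0.7241]
tool_rot: [0.609, 0.788, 0.084, -0.044]
wrist_force: [-0.4, -0.1, -0.5]
width: -0.0003
grip_force: 0.0
```

>>> carry_out(commands=[0, 0, 0, -0.2, 0, 0, 0, 0, -0.2, 0, 0, 0, 0, -0.2, 0])

```text
clock: 11.27
ee_pos: [0.019, 0.4041, 0.7472]
tool_rot: [0.608, 0.785, 0.105, -0.057]
wrist_force: [-1.1, 0.9, -0.6]
width: -0.0002
grip_force: 0.0
```

```bash
python3 - <<'E'
from h import *
st()
E
```

```text
11.27 q [-0.96 -0.15 -0.51  1.19 -0.06  1.84 -1.25] p [0.019  0.4041 0.7472] cab [0.5623, 0.4622, 0.7472] z [ 0.038  0.234 -0.971] y [0.967 0.238 0.095] F [-1.1  0.9 -0.6]
```

>>> carry_out(commands=[0, 0.06, 0, -0.2, 0, 0, 0.06, 0, -0.2, 0, 0, 0.06, 0, -0.2, 0])

```text
clock: 11.52
ee_pos: [0.0099, 0.4224, 0.7738]
tool_rot: [0.606, 0.782, 0.126, -0.072]
wrist_force: [0.0, -0.4, -0.1]
width: 0.0001
grip_force: 0.0
```

>>> carry_out(commands=[0, 0.07, 0, -0.2, 0, 0, 0.07, 0, -0.2, 0, 0, 0.07, 0, -0.2, 0])

```text
clock: 11.77
ee_pos: [-0.0002, 0.4376, 0.8004]
tool_rot: [0.603, 0.779, 0.146, -0.087]
wrist_force: [-1.1, 0.1, -0.3]
width: 0.0001
grip_force: 0.0
```

>>> carry_out(commands=[0, 0.08, 0, -0.2, 0, 0, 0.08, 0, -0.2, 0, 0, 0.08, 0, -0.2, 0])

```text
clock: 12.02
ee_pos: [-0.0113, 0.4492, 0.8266]
tool_rot: [0.6, 0.776, 0.166, -0.103]
wrist_force: [-0.4, -0.3, -0.2]
width: 0.0001
grip_force: 0.0
```

>>> carry_out(commands=[0, 0.1, 0, -0.2, 0, 0, 0.1, 0, -0.2, 0, 0, 0.1, 0, -0.2, 0])

```text
clock: 12.27
ee_pos: [-0.0123, 0.4521, 0.8478]
tool_rot: [0.602, 0.769, 0.184, -0.115]
wrist_force: [1.2, -0.7, 0.2]
width: -0.0001
grip_force: 0.0
```

```bash
python3 - <<'E'
from h import *
st()
E
```

```text
12.27 q [-0.58 -0.05 -1.02  0.9   0.01  1.84 -1.36] p [-0.0123  0.4521  0.8478] cab [0.6164, 0.4809, 0.8478] z [ 0.044  0.421 -0.906] y [0.967 0.209 0.144] F [ 1.2 -0.7  0.2]
```

>>> carry_out(commands=[0, 0.1, 0, -0.2, 0, 0, 0.1, 0, -0.2, 0, 0, 0.1, 0, -0.2, 0])

```text
clock: 12.52
ee_pos: [-0.0274, 0.4484, 0.8784]
tool_rot: [0.592, 0.767, 0.207, -0.135]
wrist_force: [0.9, 1.4, 0.0]
width: 0.0003
grip_force: 0.0
```

>>> carry_out(commands=[0, 0.1, 0, -0.2, 0, 0, 0.1, 0, -0.2, 0, 0, 0.1, 0, -0.2, 0])

```text
clock: 12.77
ee_pos: [-0.0246, 0.445, 0.9251]
tool_rot: [0.598, 0.745, 0.245, -0.163]
wrist_force: [4.4, 0.4, 1.2]
width: -0.0002
grip_force: 0.0
```

>>> carry_out(commands=[0, 0.12, 0, -0.2, 0, 0, 0.12, 0, -0.2, 0, 0, 0.12, 0, -0.2, 0])

```text
clock: 13.02
ee_pos: [-0.058, 0.4422, 0.9467]
tool_rot: [0.57, 0.759, 0.255, -0.185]
wrist_force: [0.4, -0.8, -0.1]
width: 0.0001
grip_force: 0.0
```

>>> carry_out(commands=[0, 0.12, 0, -0.2, 0, 0, 0.12, 0, -0.2, 0, 0, 0.12, 0, -0.2, 0])

```text
clock: 13.27
ee_pos: [-0.0489, 0.4381, 0.9656]
tool_rot: [0.584, 0.74, 0.275, -0.19]
wrist_force: [4.7, -1.4, 0.3]
width: -0.0001
grip_force: 0.0
```

```bash
python3 - <<'E'
from h import *
st()
E
```

```text
13.27 q [-0.11 -0.08 -1.45  0.63 -0.02  1.84 -1.37] p [-0.0489  0.4381  0.9656] cab [0.6118, 0.5198, 0.9656] z [ 0.04   0.629 -0.776] y [0.968 0.167 0.185] F [ 4.7 -1.4  0.3]
```

>>> carry_out(commands=[0, 0.12, 0, -0.2, 0, 0, 0.12, 0, -0.2, 0, 0, 0.12, 0, -0.2, 0])

```text
clock: 13.52
ee_pos: [-0.0699, 0.43, 0.9881]
tool_rot: [0.566, 0.743, 0.289, -0.21]
wrist_force: [-0.8, 0.5, 0.1]
width: -0.0
grip_force: 0.0
```

>>> carry_out(commands=[0, 0.12, 0, -0.2, 0, 0, 0.12, 0, -0.2, 0, 0, 0.12, 0, -0.2, 0])

```text
clock: 13.77
ee_pos: [-0.0807, 0.4197, 1.0097]
tool_rot: [0.56, 0.736, 0.307, -0.224]
wrist_force: [-0.2, -0.2, -0.3]
width: -0.0001
grip_force: 0.0
```

>>> carry_out(commands=[0, 0.12, 0, -0.2, 0, 0, 0.12, 0, -0.2, 0, 0, 0.12, 0, -0.2, 0])

```text
clock: 14.02
ee_pos: [-0.0911, 0.4078, 1.0307]
tool_rot: [0.552, 0.73, 0.324, -0.239]
wrist_force: [-0.3, 1.1, 0.4]
width: -0.0001
grip_force: 0.0
```

```bash
python3 - <<'E'
from h import *
s,M=st();print(s["joint_positions"].tolist(),s["ee_pos"].tolist(),s["tool_rot"].tolist())
E
```

```text
14.02 q [-0.21 -0.06 -1.57  0.49  0.12  1.84 -1.45] p [-0.0911  0.4078  1.0307] cab [0.5926, 0.5682, 1.0307] z [ 0.009  0.737 -0.676] y [0.961 0.18  0.209] F [-0.3  1.1  0.4]
[-0.20704954576065443, -0.0645489259487951, -1.5694232510535817, 0.48777873876499334, 0.1203504194896647, 1.8416572549738581, -1.446545709974294] [-0.09114286472624993, 0.4077815692639291, 1.0307246814660471] [0.5522587628708241, 0.7299785162815684, 0.32415014442154905, -0.2388897412431849]
```

```bash
cat > sim.py <<'E'
from fk import *
import fk
q0=[-0.20704954576065443,-0.0645489259487951,-1.5694232510535817,0.48777873876499334,0.1203504194896647,1.8416572549738581,-1.446545709974294]
x0=np.array([-0.09114286472624993,0.4077815692639291,1.0307246814660471]);o0=R.from_quat([0.5522587628708241,0.7299785162815684,0.32415014442154905,-0.2388897412431849])
S4=S+[(q0,x0,o0.as_quat())]
r=least_squares(res,P,args=(SG,S4));fk.P=P=r.x
L=[np.array(v) for v in(LO,HI)]
def go(q,x,o):
    q=np.clip(q,LO+1e-4,HI-1e-4);q_=q.copy()
    def f(u):
        a,T=fk.fk(P,SG,u);return np.r_[(a-x)*5,(T.inv()*o).as_rotvec()*3,(u-q_)*.01]
    r=least_squares(f,q,bounds=(LO,HI));return r.x,np.abs(f(r.x)[:6]).max()
def path(q,x,o,wps,turn,n=8):
    for w in wps:
        w=np.array(w);e=0;qm=0
        for k in range(1,n+1):
            a=x+(w-x)*k/n;qn,er=go(q,a,o);e=max(e,er);qm=max(qm,np.abs(qn-q).max());q=qn
        x=w;print(w,q.round(2),"err",round(e,4),"dq",round(qm,2))
    return q
E
python3 - <<'E'
from sim import *
print(r.cost,P.round(4))
o=o0*R.from_euler('z',.287);print(o.as_matrix().round(3))
fm=np.array([.604,-.029,0]);X=np.array([-.243,.970,0]);Y=np.array([-.970,-.243,0])
cab=lambda a,b,c:fm+a*X+b*Y+np.array([0,0,c])
pre=[cab(-.15,.06,.25),cab(-.12,.06,.08),cab(-.026,.06,.08),cab(-.026,.06,.2)]
for A in ([(.3,.2,.8),(.38,-.1,.7),(.42,-.3,.5)],[(.3,.2,.7),(.5,-.1,.65),(.55,-.25,.5)],[(.1,.35,.8),(.3,.2,.7),(.3,-.2,.65),(.35,-.4,.45)]):
  print('--');path(np.array(q0),x0,o,A+pre,0)
E
```

```text
0.00161802717241541 [-0.0392  1.5349  0.2682  0.5272  0.4889  0.2786  0.0036 -0.0056  0.0156]
[[ 0.007  1.     0.009]
 [ 0.676 -0.012  0.737]
 [ 0.737  0.001 -0.676]]
--
[0.3 0.2 0.8] [-0.26 -0.26  0.14  1.38 -0.82  1.81 -0.41] err 0.0825 dq 0.96
[ 0.38 -0.1   0.7 ] [-1.15 -0.31  1.35  1.46 -0.54  1.84  0.01] err 0.1385 dq 0.21
[ 0.42 -0.3   0.5 ] [-1.   -0.31  1.55  1.69 -0.38  1.79  0.43] err 0.5301 dq 0.1
[ 0.58225 -0.18908  0.25   ] [-1.22 -0.31  1.55  2.02 -0.41  1.26  0.4 ] err 0.8859 dq 0.07
[ 0.57496 -0.15998  0.08   ] [-1.22 -0.31  1.55  2.23 -0.42  1.04  0.48] err 1.0137 dq 0.03
[ 0.552118 -0.0688    0.08    ] [-1.32 -0.31  1.55  2.28 -0.48  0.96  0.45] err 0.9987 dq 0.01
[ 0.552118 -0.0688    0.2     ] [-1.33 -0.31  1.55  2.15 -0.47  1.1   0.39] err 0.8806 dq 0.02
--
[0.3 0.2 0.7] [-0.03 -0.31  0.    1.64 -0.84  1.73 -0.21] err 0.2118 dq 1.01
[ 0.5  -0.1   0.65] [-1.41 -0.31  1.55  1.44 -0.51  1.77  0.01] err 0.29 dq 0.6
[ 0.55 -0.25  0.5 ] [-1.19 -0.31  1.55  1.67 -0.43  1.64  0.28] err 0.6954 dq 0.04
[ 0.58225 -0.18908  0.25   ] [-1.22 -0.31  1.55  2.02 -0.41  1.26  0.4 
[... 300 characters left out ...]
02
--
[0.1  0.35 0.8 ] [-1.01 -0.31  0.    1.31 -0.43  1.47 -1.12] err 0.218 dq 0.81
[0.3 0.2 0.7] [-0.03 -0.31  0.    1.64 -0.84  1.73 -0.21] err 0.2574 dq 0.18
[ 0.3  -0.2   0.65] [-0.9  -0.31  1.37  1.63 -0.47  1.84  0.3 ] err 0.3034 dq 0.26
[ 0.35 -0.4   0.45] [-0.82 -0.31  1.55  1.74 -0.29  1.82  0.61] err 0.778 dq 0.13
[ 0.58225 -0.18908  0.25   ] [-1.22 -0.31  1.55  2.02 -0.41  1.26  0.4 ] err 0.8859 dq 0.07
[ 0.57496 -0.15998  0.08   ] [-1.22 -0.31  1.55  2.23 -0.42  1.04  0.48] err 1.0137 dq 0.03
[ 0.552118 -0.0688    0.08    ] [-1.32 -0.31  1.55  2.28 -0.48  0.96  0.45] err 0.9987 dq 0.01
[ 0.552118 -0.0688    0.2     ] [-1.33 -0.31  1.55  2.15 -0.47  1.1   0.39] err 0.8806 dq 0.02
```

```bash
cat > plan.py <<'E'
from sim import *
fm=np.array([.604,-.029,0]);X=np.array([-.243,.970,0]);Y=np.array([-.970,-.243,0])
cab=lambda a,b,c:fm+a*X+b*Y+np.array([0,0,c])
def allik(x,o,n=40,seed=1):
    rng=np.random.default_rng(seed);sol=[]
    def f(u):
        a,T=fk.fk(P,SG,u);return np.r_[(a-x)*5,(T.inv()*o).as_rotvec()]
    for _ in range(n):
        r=least_squares(f,LO+(HI-LO)*rng.random(7),bounds=(LO,HI))
        if r.cost<1e-8: sol.append(r.x)
    return np.array(sol)
def joints(q):
    z=lambda a:R.from_euler('z',a); y=lambda a:R.from_euler('y',a)
    T=z(-q[0]+P[0])*y(q[1])*z(-q[2]); s=np.array([0,0,P[2]]);e=s+T.apply([0,0,P[3]])
    T=T*y(q[3])*z(-q[4]);return e,e+T.apply([0,0,P[4]])
def proj(ql,o,q,w=.05):
    def f(u): return np.r_[(fk.fk(P,SG,u)[1].inv()*o).as_rotvec()*3,(u-ql)*w]
    return least_squares(f,np.clip(q,LO+1e-4,HI-1e-4),bounds=(LO,HI)).x
E
python3 - <<'E'
from plan import *
for turn in(.287,):
  o=o0*R.from_euler('z',turn)
  s=allik(cab(-.026,.06,.09),o); s=s[np.argsort(np.abs((s-q0)).max(1))]
  print(len(s));print(s[:6].round(2))
  qT=s[0]
  q=np.array(q0)
  for k in np.linspace(0,1,9):
    q=proj(np.array(q0)*(1-k)+qT*k,o,q);a,T=fk.fk(P,SG,q);e,w=joints(q)
    print(round(k,2),q.round(2),a.round(2),"elb",e.round(2),"wr",w.round(2),"roterr",np.abs((T.inv()*o).as_rotvec()).max().round(3))
E
```

```text
26
[[ 1.21  1.18 -1.24  1.83  0.32  0.97 -0.02]
 [ 1.23  1.22 -1.27  1.83  0.38  0.99 -0.06]
 [ 1.25  1.31 -1.37  1.83  0.51  1.03 -0.18]
 [ 1.21  1.16 -1.21  1.83  0.29  0.97  0.01]
 [ 1.19  1.12 -1.17  1.83  0.23  0.96  0.07]
 [ 1.17  1.08 -1.11  1.83  0.15  0.95  0.13]]
0.0 [-0.16  0.07 -1.52  0.47  0.11  1.84 -1.58] [0.05 0.42 1.03] elb [0.04 0.   0.79] wr [0.05 0.23 1.23] roterr 0.0
0.12 [-0.    0.22 -1.51  0.61  0.09  1.69 -1.38] [0.23 0.46 0.98] elb [ 0.11 -0.    0.78] wr [0.23 0.27 1.17] roterr 0.0
0.25 [ 0.16  0.37 -1.51  0.76  0.07  1.56 -1.17] [0.39 0.46 0.89] elb [ 0.19 -0.04  0.76] wr [0.4  0.26 1.08] roterr 0.0
0.38 [ 0.32  0.52 -1.5   0.92  0.07  1.45 -0.96] [0.53 0.41 0.78] elb [ 0.24 -0.09  0.73] wr [0.54 0.21 0.97] roterr 0.0
0.5 [ 0.49  0.67 -1.49  1.09  0.08  1.34 -0.75] [0.64 0.32 0.64] elb [ 0.28 -0.16  0.68] wr [0.65 0.13 0.84] roterr 0.0
0.62 [ 0.66  0.82 -1.46  1.27  0.11  1.24 -0.55] [0.69 0.22 0.5 ] elb [ 0.29 -0.25  0.63] wr [0.7  0.02 0.69] roterr 0.0
0.75 [ 0.84  0.96 -1.41  1.46  0.17  1.15 -0.35] [0.69 0.1  0.35] elb [ 0.27 -0.33  0.57] wr [ 0.7  -0.1   0.54] roterr 0.0
0.88 [ 1.03  1.09 -1.34  1.65  0.24  1.06 -0.17] [0.64 0.   0.21] elb [ 0.22 -0.41  0.51] wr [ 0.65 -0.2   0.4 ] roterr 0.0
1.0 [ 1.21  1.18 -1.24  1.83  0.32  0.97 -0.02] [ 0.55 -0.07  0.09] elb [ 0.15 -0.46  0.47] wr [ 0.56 -0.27  0.28] roterr 0.0
```

```bash
python3 - <<'E'
from plan import *
o=o0*R.from_euler('z',.287)
pre=[cab(-.2,.06,.4),cab(-.12,.06,.085),cab(-.026,.06,.085),cab(-.026,.06,.2)]
wps=[(.2,.45,.98),(.4,.45,.9),(.55,.35,.8),(.62,.2,.72),(.62,0,.68),(.6,-.2,.62)]
path(np.array(q0),x0,o,wps+pre,0)
M=o0.as_matrix()
for w in wps[:3]:print(w,(M.T@(np.array(w)-x0)).round(3))
E
```

```text
[0.2  0.45 0.98] [-0.31  0.05 -0.71  0.64 -0.4   1.72 -1.23] err 0.0004 dq 0.43
[0.4  0.45 0.9 ] [-0.2   0.22 -0.64  0.7  -0.44  1.64 -0.96] err 0.0 dq 0.05
[0.55 0.35 0.8 ] [ 0.05  0.3  -0.58  0.85 -0.57  1.62 -0.64] err 0.0 dq 0.05
[0.62 0.2  0.72] [ 0.3   0.34 -0.54  0.97 -0.65  1.67 -0.34] err 0.0 dq 0.04
[0.62 0.   0.68] [ 0.61  0.39 -0.56  1.   -0.64  1.84 -0.1 ] err 0.0 dq 0.08
[ 0.6  -0.2   0.62] [ 1.14  0.81 -1.5   0.99  0.    1.84 -0.25] err 0.048 dq 0.27
[ 0.5944  -0.23758  0.4    ] [ 1.26  0.96 -1.41  1.29  0.11  1.62 -0.03] err 0.01 dq 0.05
[ 0.57496 -0.15998  0.085  ] [ 1.24  1.22 -1.2   1.66  0.32  1.13  0.09] err 0.0 dq 0.07
[ 0.552118 -0.0688    0.085   ] [ 1.21  1.18 -1.22  1.83  0.31  0.96  0.  ] err 0.0 dq 0.02
[ 0.552118 -0.0688    0.2     ] [ 1.26  1.05 -1.35  1.8   0.21  1.09 -0.06] err 0.0 dq 0.02
(0.2, 0.45, 0.98) [-0.089  0.277  0.068]
(0.4, 0.45, 0.9) [-0.2    0.452  0.124]
(0.55, 0.35, 0.8) [-0.378  0.558  0.119]
```

>>> carry_out(commands=[0, -0.089, 0.277, 0.068, 0.287, 0, -0.089, 0.277, 0.068, 0.287, 0, -0.089, 0.277, 0.068, 0.287, 0, -0.089, 0.277, 0.068, 0.287, 0, -0.089, 0.277, 0.068, 0.287, 0, -0.089, 0.277, 0.068, 0.287, 0, -0.089, 0.277, 0.068, 0.287, 0, -0.089, 0.277, 0.068, 0.287, 0, -0.2, 0.452, 0.124, 0.287, 0, -0.2, 0.452, 0.124, 0.287, 0, -0.2, 0.452, 0.124, 0.287, 0, -0.2, 0.452, 0.124, 0.287, 0, -0.2, 0.452, 0.124, 0.287, 0, -0.2, 0.452, 0.124, 0.287, 0, -0.378, 0.558, 0.119, 0.287, 0, -0.378, 0.558, 0.119, 0.287, 0, -0.378, 0.558, 0.119, 0.287, 0, -0.378, 0.558, 0.119, 0.287, 0, -0.378, 0.558, 0.119, 0.287, 0, -0.378, 0.558, 0.119, 0.287])

```text
clock: 15.68
ee_pos: [0.5592, 0.3453, 0.7897]
tool_rot: [0.657, 0.64, 0.281, -0.283]
wrist_force: [1.3, -0.9, -1.4]
width: 0.0002
grip_force: 0.0
```

```bash
python3 - <<'E'
from h import *
s,M=st();p=s["ee_pos"]
for w in((.62,.2,.74),(.62,0,.68),(.6,-.2,.58)):print(w,(M.T@(np.array(w)-p)).round(3))
E
```

```text
15.68 q [-0.04  0.29 -0.36  0.86 -0.65  1.63 -0.56] p [0.5592 0.3453 0.7897] cab [0.374, -0.0475, 0.7897] z [ 0.007  0.732 -0.681] y [ 1.    -0.021 -0.012] F [ 1.3 -0.9 -1.4]
(0.62, 0.2, 0.74) [-0.134  0.064 -0.072]
(0.62, 0, 0.68) [-0.314  0.069 -0.178]
(0.6, -0.2, 0.58) [-0.524  0.055 -0.256]
```

>>> carry_out(commands=[0, -0.134, 0.064, -0.072, 0, 0, -0.134, 0.064, -0.072, 0, 0, -0.134, 0.064, -0.072, 0, 0, -0.134, 0.064, -0.072, 0, 0, -0.134, 0.064, -0.072, 0, 0, -0.314, 0.069, -0.178, 0, 0, -0.314, 0.069, -0.178, 0, 0, -0.314, 0.069, -0.178, 0, 0, -0.314, 0.069, -0.178, 0, 0, -0.314, 0.069, -0.178, 0, 0, -0.314, 0.069, -0.178, 0, 0, -0.524, 0.055, -0.256, 0, 0, -0.524, 0.055, -0.256, 0, 0, -0.524, 0.055, -0.256, 0, 0, -0.524, 0.055, -0.256, 0, 0, -0.524, 0.055, -0.256, 0, 0, -0.524, 0.055, -0.256, 0, 0, -0.524, 0.055, -0.256, 0])

```text
clock: 17.18
ee_pos: [0.5978, -0.1956, 0.5745]
tool_rot: [0.654, 0.638, 0.292, -0.283]
wrist_force: [-0.4, -2.5, -2.2]
width: 0.0004
grip_force: 0.0
```

```bash
python3 - <<'E'
from h import *
s,M=st();p=s["ee_pos"]
W=lambda a,b,c:fm+a*X+b*Y+np.array([0,0,c])
for w in((-.2,.06,.4),(-.13,.06,.2),(-.13,.06,.1)):print(w,(M.T@(W(*w)-p)).round(3))
E
```

```text
17.18 q [ 1.12  0.83 -1.37  0.95 -0.02  1.84 -0.13] p [ 0.5978 -0.1956  0.5745] cab [-0.1601, 0.0465, 0.5745] z [ 0.022  0.743 -0.669] y [ 1.    -0.027  0.003] F [-0.4 -2.5 -2.2]
(-0.2, 0.06, 0.4) [-0.158 -0.003  0.086]
(-0.13, 0.06, 0.2) [-0.261 -0.022  0.269]
(-0.13, 0.06, 0.1) [-0.336 -0.022  0.336]
```

>>> carry_out(commands=[0, -0.158, -0.003, 0.086, 0, 0, -0.158, -0.003, 0.086, 0, 0, -0.158, -0.003, 0.086, 0, 0, -0.158, -0.003, 0.086, 0, 0, -0.158, -0.003, 0.086, 0, 0, -0.261, -0.022, 0.269, 0, 0, -0.261, -0.022, 0.269, 0, 0, -0.261, -0.022, 0.269, 0, 0, -0.261, -0.022, 0.269, 0, 0, -0.261, -0.022, 0.269, 0, 0, -0.261, -0.022, 0.269, 0, 0, -0.336, -0.022, 0.336, 0, 0, -0.336, -0.022, 0.336, 0, 0, -0.336, -0.022, 0.336, 0, 0, -0.336, -0.022, 0.336, 0])

```text
clock: 18.43
ee_pos: [0.5793, -0.1663, 0.1036]
tool_rot: [0.653, 0.641, 0.29, -0.281]
wrist_force: [0.1, 0.5, 0.0]
width: -0.0002
grip_force: 0.0
```

```bash
python3 - <<'E'
from h import *
s,M=st();p=s["ee_pos"]
W=lambda a,b,c:fm+a*X+b*Y+np.array([0,0,c])
for w in((-.12,.06,.082),(-.026,.06,.082),(-.026,.06,.09)):print(w,(M.T@(W(*w)-p)).round(3))
c=cam("scene");save(c,"a1.png",(200,80,400,280),3)
E
```

```text
18.43 q [ 1.22  1.2  -1.15  1.54  0.25  1.19  0.18] p [ 0.5793 -0.1663  0.1036] cab [-0.1272, 0.0573, 0.1036] z [ 0.018  0.739 -0.674] y [ 1.    -0.021  0.004] F [0.1 0.5 0. ]
(-0.12, 0.06, 0.082) [-0.012 -0.005  0.019]
(-0.026, 0.06, 0.082) [ 0.049 -0.029  0.086]
(-0.026, 0.06, 0.09) [ 0.055 -0.029  0.081]
```

View pics/a1.png

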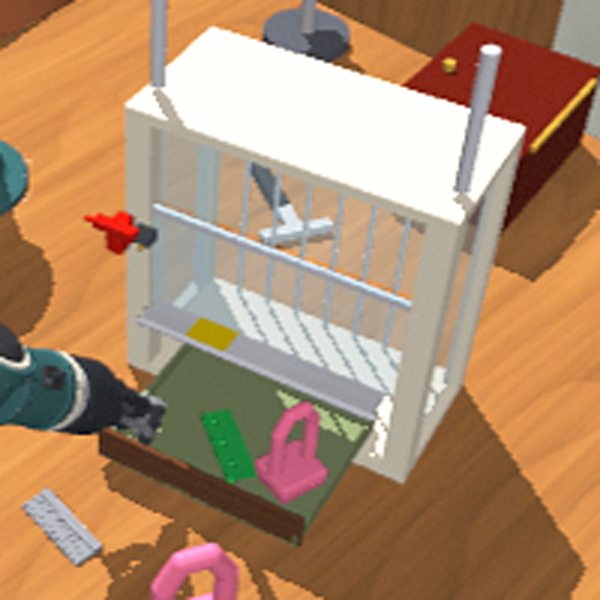

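The gripper, tilted 48°, hangs just in front of the lip above the tray's left part. Its tip is near crop (155,430) and the yellow patch is at (212,333). Next I go in under the lip.

>>> carry_out(commands=[0, -0.012, -0.005, 0.019, 0, 0, -0.012, -0.005, 0.019, 0, 0, 0.01, -0.013, 0.042, 0, 0, 0.03, -0.021, 0.064, 0, 0, 0.049, -0.029, 0.086, 0, 0, 0.049, -0.029, 0.086, 0, 0, 0.049, -0.029, 0.086, 0])

```text
clock: 19.07
ee_pos: [0.554, -0.0693, 0.0862]
tool_rot: [0.652, 0.643, 0.291, -0.279]
wrist_force: [-0.4, -0.6, 0.7]
width: 0.0001
grip_force: 0.0
```

```bash
python3 - <<'E'
from h import *
s,M=st((0,0,.02));p=s["ee_pos"]
c=cam("scene");save(c,"a2.png",(200,130,350,280),4)
E
```

```text
19.07 q [ 1.19  1.18 -1.15  1.74  0.26  0.98  0.11] p [ 0.554  -0.0693  0.0862] cab [-0.0269, 0.0583, 0.0862] z [ 0.021  0.737 -0.676] y [ 1.    -0.019  0.01 ] F [-0.4 -0.6  0.7]
(0, 0, 0.02) ->tool [ 0.0147  0.0002 -0.0135]
```

View pics/a2.png

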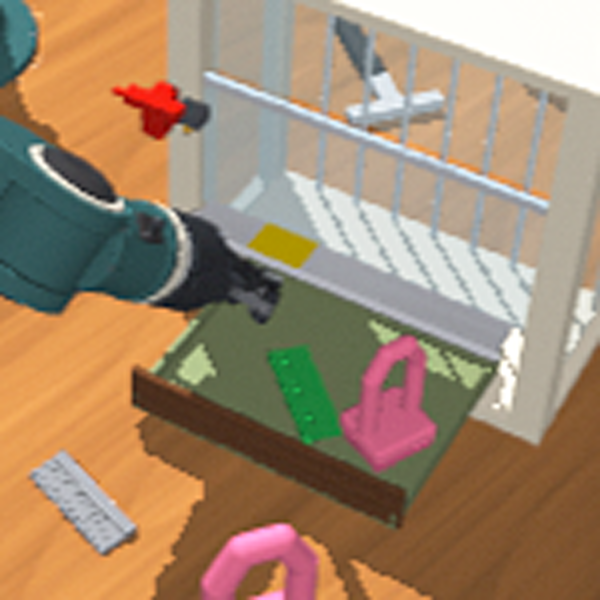

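The closed fingertips at (270,300) sit just under the lip's front edge at the yellow part, with no force. I'm raising slowly.

>>> carry_out(commands=[0, 0.003, 0, -0.0027, 0, 0, 0.006, 0, -0.0054, 0, 0, 0.009, 0, -0.008, 0, 0, 0.012, 0, -0.0108, 0, 0, 0.015, 0, -0.0135, 0])

```text
clock: 19.53
ee_pos: [0.5539, -0.0705, 0.1037]
tool_rot: [0.653, 0.641, 0.291, -0.278]
wrist_force: [4.6, -3.5, -4.1]
width: 0.0001
grip_force: 3.0
```

>>> carry_out(commands=[0, 0.003, 0, -0.0027, 0, 0, 0.006, 0, -0.0054, 0, 0, 0.009, 0, -0.008, 0, 0, 0.012, 0, -0.0108, 0, 0, 0.015, 0, -0.0135, 0])

```text
clock: 19.95
ee_pos: [0.5539, -0.0705, 0.124]
tool_rot: [0.654, 0.641, 0.291, -0.278]
wrist_force: [4.8, -4.6, -4.4]
width: -0.0001
grip_force: 3.5
```

```bash
python3 - <<'E'
from h import *
s,M=st((0,0,.02))
c=cam("scene");print(manip.boxes_of(c,"lip")[:2])
E
```

```text
19.95 q [ 1.21  1.13 -1.19  1.73  0.23  1.02  0.08] p [ 0.5539 -0.0705  0.124 ] cab [-0.028, 0.0587, 0.124] z [ 0.024  0.736 -0.676] y [ 1.    -0.023  0.01 ] F [ 4.8 -4.6 -4.4]
(0, 0, 0.02) ->tool [ 0.0147  0.0002 -0.0135]
[{'xy': [294.9, 175.7], 'p': 0.75}, {'xy': [174.6, 234.0], 'p': 0.51}]
```

>>> carry_out(commands=[0, -0.001, 0.0015, -0.0011, 0, 0, -0.001, 0.0015, -0.0011, 0])

```text
clock: 20.22
ee_pos: [0.5541, -0.0705, 0.1243]
tool_rot: [0.652, 0.642, 0.29, -0.28]
wrist_force: [1.4, -3.7, -2.1]
width: -0.0005
grip_force: 2.0
```

>>> carry_out(commands=[0, 0.003, 0, -0.0027, 0, 0, 0.006, 0, -0.0054, 0, 0, 0.006, 0, -0.0054, 0])

```text
clock: 20.47
ee_pos: [0.5542, -0.0705, 0.1328]
tool_rot: [0.652, 0.642, 0.29, -0.279]
wrist_force: [0.3, -4.6, -2.8]
width: 0.0001
grip_force: 2.2
```

>>> carry_out(commands=[0, -0.0013, 0, -0.0015, 0, 0, 0.0017, 0, -0.0042, 0, 0, 0.0047, 0, -0.007, 0, 0, 0.0077, 0, -0.0097, 0, 0, 0.0077, 0, -0.0097, 0])

```text
clock: 20.88
ee_pos: [0.5538, -0.0718, 0.1453]
tool_rot: [0.652, 0.642, 0.29, -0.28]
wrist_force: [-0.1, -1.7, -0.9]
width: 0.0001
grip_force: 1.3
```

```bash
python3 - <<'E'
from h import *
s,M=st((0,0,.02),(0,-.002,0))
E
```

```text
20.88 q [ 1.21  1.11 -1.21  1.73  0.21  1.05  0.07] p [ 0.5538 -0.0718  0.1453] cab [-0.0293, 0.0591, 0.1453] z [ 0.02   0.738 -0.675] y [ 1.    -0.019  0.008] F [-0.1 -1.7 -0.9]
(0, 0, 0.02) ->tool [ 0.0148  0.0002 -0.0135]
(0, -0.002, 0) ->tool [-0.0013  0.     -0.0015]
```

>>> carry_out(commands=[0, 0.003, 0, -0.0027, 0, 0, 0.006, 0, -0.0054, 0, 0, 0.009, 0, -0.0081, 0, 0, 0.011, 0, -0.01, 0])

```text
clock: 21.22
ee_pos: [0.5537, -0.0719, 0.1597]
tool_rot: [0.652, 0.642, 0.29, -0.28]
wrist_force: [0.1, -1.1, -4.7]
width: -0.0001
grip_force: 1.9
```

>>> carry_out(commands=[0, 0.0015, 0, -0.0014, 0, 0, 0.003, 0, -0.0027, 0])

```text
clock: 21.38
ee_pos: [0.5537, -0.0719, 0.1635]
tool_rot: [0.652, 0.642, 0.29, -0.28]
wrist_force: [0.7, -1.4, -4.5]
width: 0.0002
grip_force: 1.9
```

>>> carry_out(commands=[0, 0.0015, 0, -0.0014, 0, 0, 0.003, 0, -0.0027, 0])

```text
clock: 21.55
ee_pos: [0.5537, -0.0719, 0.1674]
tool_rot: [0.652, 0.642, 0.29, -0.28]
wrist_force: [0.1, -0.2, -5.0]
width: 0.0002
grip_force: 1.9
```

>>> carry_out(commands=[0, 0.0015, 0, -0.0014, 0, 0, 0.003, 0, -0.0027, 0])

```text
clock: 21.72
ee_pos: [0.5537, -0.0719, 0.1715]
tool_rot: [0.652, 0.642, 0.29, -0.28]
wrist_force: [0.2, -0.8, -5.1]
width: -0.0002
grip_force: 1.9
```

>>> carry_out(commands=[0, 0.0015, 0, -0.0014, 0, 0, 0.003, 0, -0.0027, 0])

```text
clock: 21.88
ee_pos: [0.5537, -0.0719, 0.1755]
tool_rot: [0.652, 0.642, 0.291, -0.28]
wrist_force: [0.2, -0.5, -4.5]
width: 0.0002
grip_force: 1.9
```

>>> carry_out(commands=[0, 0.0015, 0, -0.0014, 0])

```text
clock: 21.97
ee_pos: [0.5537, -0.0719, 0.1776]
tool_rot: [0.652, 0.642, 0.291, -0.279]
wrist_force: [0.0, -1.2, -3.9]
width: -0.0001
grip_force: 1.8
```

>>> carry_out(commands=[0, 0.0011, 0, -0.001, 0, 0, 0.0015, 0, -0.0014, 0])

```text
clock: 22.13
ee_pos: [0.5537, -0.0719, 0.1798]
tool_rot: [0.652, 0.642, 0.291, -0.279]
wrist_force: [0.4, -0.5, -4.6]
width: -0.0002
grip_force: 1.7
```

>>> carry_out(commands=[0, 0.0011, 0, -0.001, 0, 0, 0.0015, 0, -0.0014, 0])

```text
clock: 22.3
ee_pos: [0.5538, -0.0723, 0.1812]
tool_rot: [0.653, 0.642, 0.29, -0.279]
wrist_force: [1.7, -1.2, -6.0]
width: -0.0001
grip_force: 2.8
```

>>> carry_out(commands=[0, 0.0011, 0, -0.001, 0, 0, 0.0015, 0, -0.0014, 0])

```text
clock: 22.47
ee_pos: [0.5539, -0.0728, 0.1827]
tool_rot: [0.653, 0.642, 0.29, -0.279]
wrist_force: [2.0, 0.7, -10.4]
width: 0.0001
grip_force: 4.4
```

>>> carry_out(commands=[0, 0.0011, 0, -0.001, 0, 0, 0.0011, 0, -0.001, 0])

```text
clock: 22.63
ee_pos: [0.5539, -0.0732, 0.1838]
tool_rot: [0.653, 0.642, 0.29, -0.279]
wrist_force: [4.2, -2.4, -13.9]
width: -0.0002
grip_force: 6.0
```

>>> carry_out(commands=[0, 0.0008, 0, -0.0007, 0, 0, 0.0008, 0, -0.0007, 0])

```text
clock: 22.8
ee_pos: [0.5539, -0.0731, 0.1849]
tool_rot: [0.653, 0.642, 0.29, -0.279]
wrist_force: [3.9, -1.8, -12.8]
width: 0.0003
grip_force: 6.2
```

>>> carry_out(commands=[0, 0.0008, 0, -0.0007, 0, 0, 0.0008, 0, -0.0007, 0])

```text
clock: 22.97
ee_pos: [0.554, -0.073, 0.1867]
tool_rot: [0.653, 0.641, 0.29, -0.279]
wrist_force: [2.8, -5.1, -9.7]
width: -0.0001
grip_force: 5.3
```

>>> carry_out(commands=[0, 0.0008, 0, -0.0007, 0, 0, 0.0008, 0, -0.0007, 0])

```text
clock: 23.13
ee_pos: [0.5541, -0.0729, 0.1886]
tool_rot: [0.653, 0.641, 0.291, -0.279]
wrist_force: [1.8, -6.1, -5.6]
width: -0.0004
grip_force: 4.3
```

Past the peak: the force is dropping as it approaches the snap.

>>> carry_out(commands=[0, 0.0008, 0, -0.0007, 0, 0, 0.0008, 0, -0.0007, 0])

```text
clock: 23.3
ee_pos: [0.5541, -0.0729, 0.1901]
tool_rot: [0.653, 0.641, 0.291, -0.279]
wrist_force: [1.2, -5.7, -5.2]
width: -0.0
grip_force: 3.9
```

>>> carry_out(commands=[0, 0.0004, 0, -0.0004, 0, 0, 0.0004, 0, -0.0004, 0])

```text
clock: 23.47
ee_pos: [0.554, -0.0729, 0.1908]
tool_rot: [0.653, 0.641, 0.291, -0.279]
wrist_force: [1.8, -5.1, -4.7]
width: -0.0006
grip_force: 3.9
```

```bash
python3 - <<'E'
from h import *
s,M=st((0,0,-.012),(0,-.02,-.03),tuple(-.10*X))
E
```

```text
23.47 q [ 1.23  1.06 -1.26  1.71  0.18  1.1   0.05] p [ 0.554  -0.0729  0.1908] cab [-0.0304, 0.0591, 0.1908] z [ 0.022  0.737 -0.675] y [ 1.    -0.022  0.009] F [ 1.8 -5.1 -4.7]
(0, 0, -0.012) ->tool [-0.0089 -0.0001  0.0081]
(0, -0.02, -0.03) ->tool [-0.0356  0.0002  0.0055]
(np.float64(0.024300000000000002), np.float64(-0.097), np.float64(-0.0)) ->tool [-0.0653  0.0264 -0.071 ]
```

>>> carry_out(commands=[0, 0.0008, 0, -0.0007, 0, 0, 0.0008, 0, -0.0007, 0])

```text
clock: 23.63
ee_pos: [0.5541, -0.0728, 0.1923]
tool_rot: [0.653, 0.641, 0.291, -0.279]
wrist_force: [0.2, -7.5, -2.3]
width: -0.0001
grip_force: 3.4
```

>>> carry_out(commands=[0, 0.0008, 0, -0.0007, 0, 0, 0.0008, 0, -0.0007, 0])

```text
clock: 23.8
ee_pos: [0.554, -0.073, 0.1928]
tool_rot: [0.653, 0.641, 0.291, -0.279]
wrist_force: [1.1, -5.6, -5.6]
width: -0.0001
grip_force: 4.2
```

>>> carry_out(commands=[0, -0.0019, 0, -0.0022, 0, 0, -0.003, 0, -0.001, 0, 0, -0.008, 0, 0.003, 0, 0, -0.013, 0, 0.007, 0, 0, -0.016, 0, 0.01, 0])

```text
clock: 24.22
ee_pos: [0.5533, -0.0744, 0.1732]
tool_rot: [0.652, 0.642, 0.291, -0.28]
wrist_force: [-0.4, 0.6, -0.6]
width: 0.0002
grip_force: 0.0
```

```bash
python3 - <<'E'
from h import *
s,M=st(tuple(-.10*X+np.array([0,0,-.02])))
c=cam("scene");save(c,"a3.png",(200,80,400,280),3);t=cam("top")
a=manip.boxes_of(c,"lip")[0]["xy"];b=manip.boxes_of(t,"lip")[0]["xy"];print(a,b)
E
```

```text
24.22 q [ 1.23  1.08 -1.24  1.71  0.19  1.08  0.06] p [ 0.5533 -0.0744  0.1732] cab [-0.0317, 0.0602, 0.1732] z [ 0.019  0.739 -0.674] y [ 1.    -0.019  0.008] F [-0.4  0.6 -0.6]
(np.float64(0.024300000000000002), np.float64(-0.097), np.float64(-0.02)) ->tool [-0.08    0.026  -0.0577]
[295.4, 157.5] [242.0, 158.0]
```

View pics/a3.png

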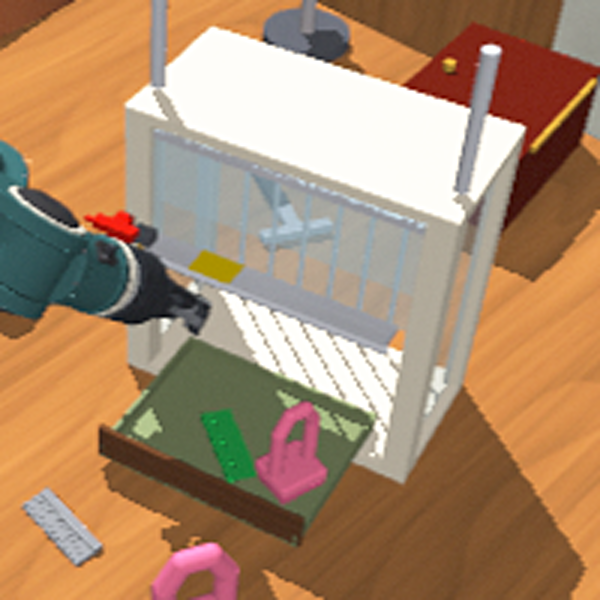

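The sash is up by itself, with its yellow part at crop (217,265) level with the red pointer, and the gripper is clear below it. The brush and comb are untouched. Next is the tray, pushed slightly left of its middle so the gripper clears the large brush and the bottle.

```bash
python3 - <<'E'
from h import *
s,M=st();p=s["ee_pos"]
W=lambda a,b,c:fm+a*X+b*Y+np.array([0,0,c])
for w in((-.1,.05,.14),(-.17,.03,.1),(-.172,.03,.044),(-.158,.03,.044)):print(w,(M.T@(W(*w)-p)).round(3))
t=cam("top");print([ (onz(t,b["xy"],.05).round(3),C(onz(t,b["xy"],.05)),b["p"]) for b in manip.boxes_of(t,"brush")[:2]])
c=cam("scene");print(manip.boxes_of(c,"lip")[0]["xy"])
E
```

```text
24.42 q [ 1.23  1.08 -1.24  1.71  0.19  1.08  0.06] p [ 0.5536 -0.0748  0.1736] cab [-0.0322, 0.06, 0.1736] z [ 0.02   0.738 -0.674] y [ 1.    -0.02   0.008] F [0.1 1.6 0.7]
(-0.1, 0.05, 0.14) [-0.067  0.027 -0.024]
(-0.17, 0.03, 0.1) [-0.139  0.065 -0.042]
(-0.172, 0.03, 0.044) [-0.182  0.065 -0.006]
(-0.158, 0.03, 0.044) [-0.173  0.061  0.004]
[(array([ 0.762, -0.301,  0.05 ]), [-0.3024, -0.0874, 0.05], 0.78), (array([ 0.701, -0.077,  0.05 ]), [-0.0699, -0.0826, 0.05], 0.65)]
[294.4, 157.9]
```

>>> carry_out(commands=[0, -0.067, 0.027, -0.024, 0, 0, -0.067, 0.027, -0.024, 0, 0, -0.067, 0.027, -0.024, 0, 0, -0.139, 0.07, -0.042, 0, 0, -0.139, 0.07, -0.042, 0, 0, -0.139, 0.07, -0.042, 0, 0, -0.182, 0.07, -0.006, 0, 0, -0.182, 0.07, -0.006, 0, 0, -0.182, 0.07, -0.006, 0, 0, -0.182, 0.07, -0.006, 0])

```text
clock: 25.45
ee_pos: [0.6218, -0.2031, 0.0439]
tool_rot: [0.652, 0.641, 0.291, -0.281]
wrist_force: [0.3, 0.8, 0.6]
width: 0.0002
grip_force: 0.0
```

```bash
python3 - <<'E'
from h import *
s,M=st(tuple(.02*X),tuple(.1*X));p=s["ee_pos"]
c=cam("scene");save(c,"a4.png",(100,80,400,305),2.6)
E
```

```text
25.45 q [ 1.14  1.31 -1.1   1.37  0.3   1.23  0.24] p [ 0.6218 -0.2031  0.0439] cab [-0.1732, 0.0251, 0.0439] z [ 0.019  0.739 -0.673] y [ 1.    -0.02   0.007] F [0.3 0.8 0.6]
(np.float64(-0.00486), np.float64(0.0194), np.float64(0.0)) ->tool [ 0.013  -0.0052  0.0142]
(np.float64(-0.024300000000000002), np.float64(0.097), np.float64(0.0)) ->tool [ 0.0651 -0.0262  0.0712]
```

View pics/a4.png

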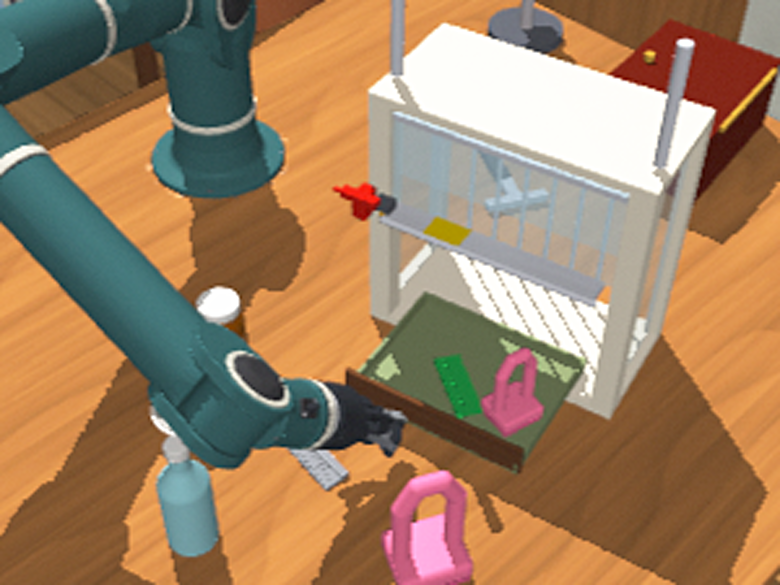

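The sash stays up and the fingertips at (395,435) stand just before the tray front, clear of the bottle and the large brush. I'm pushing the tray in gently.

>>> carry_out(commands=[0, 0.0026, -0.001, 0.0028, 0, 0, 0.0052, -0.0021, 0.0057, 0, 0, 0.0078, -0.0031, 0.0085, 0, 0, 0.0104, -0.0042, 0.0114, 0, 0, 0.013, -0.0052, 0.0142, 0, 0, 0.0163, -0.0066, 0.0178, 0, 0, 0.0195, -0.0079, 0.0214, 0, 0, 0.0228, -0.0092, 0.0249, 0, 0, 0.026, -0.0105, 0.0285, 0, 0, 0.0293, -0.0118, 0.032, 0, 0, 0.0326, -0.0131, 0.0356, 0, 0, 0.0358, -0.0144, 0.0392, 0, 0, 0.0391, -0.0157, 0.0427, 0, 0, 0.0423, -0.017, 0.0463, 0, 0, 0.0456, -0.0183, 0.0498, 0, 0, 0.0488, -0.0197, 0.0534, 0, 0, 0.0521, -0.021, 0.057, 0, 0, 0.0553, -0.0223, 0.0605, 0, 0, 0.0586, -0.0236, 0.0641, 0])

```text
clock: 27.08
ee_pos: [0.6001, -0.1163, 0.0435]
tool_rot: [0.652, 0.642, 0.29, -0.28]
wrist_force: [-1.1, -3.7, 1.9]
width: 0.0004
grip_force: 1.5
```

```bash
python3 - <<'E'
from h import *
s,M=st(tuple(.02*X));print(s["wrist_force"]@X)
E
```

```text
27.08 q [ 1.14  1.27 -1.11  1.56  0.3   1.06  0.16] p [ 0.6001 -0.1163  0.0435] cab [-0.0837, 0.025, 0.0435] z [ 0.02   0.738 -0.675] y [ 1.    -0.02   0.008] F [-1.1 -3.7  1.9]
(np.float64(-0.00486), np.float64(0.0194), np.float64(0.0)) ->tool [ 0.0131 -0.0052  0.0142]
-3.2854724246461626
```

>>> carry_out(commands=[0, 0.0026, -0.001, 0.0028, 0, 0, 0.0052, -0.0021, 0.0057, 0, 0, 0.0078, -0.0031, 0.0085, 0, 0, 0.0104, -0.0042, 0.0114, 0, 0, 0.013, -0.0052, 0.0142, 0])

```text
clock: 27.5
ee_pos: [0.5953, -0.097, 0.0434]
tool_rot: [0.652, 0.642, 0.29, -0.28]
wrist_force: [-1.2, -3.2, 1.2]
width: 0.0
grip_force: 1.4
```

>>> carry_out(commands=[0, 0.0013, -0.0005, 0.0014, 0, 0, 0.0026, -0.001, 0.0028, 0])

```text
clock: 27.67
ee_pos: [0.5944, -0.0931, 0.0434]
tool_rot: [0.652, 0.642, 0.29, -0.28]
wrist_force: [-1.6, -1.7, 1.6]
width: 0.0001
grip_force: 1.2
```

>>> carry_out(commands=[0, 0.001, -0.0004, 0.0011, 0, 0, 0.0013, -0.0005, 0.0014, 0])

```text
clock: 27.83
ee_pos: [0.5939, -0.0912, 0.0434]
tool_rot: [0.652, 0.642, 0.29, -0.28]
wrist_force: [-0.7, -1.9, 0.7]
width: -0.0
grip_force: 1.0
```

>>> carry_out(commands=[0, 0.001, -0.0004, 0.0011, 0, 0, 0.0013, -0.0005, 0.0014, 0])

```text
clock: 28.0
ee_pos: [0.5936, -0.0895, 0.0434]
tool_rot: [0.652, 0.642, 0.29, -0.28]
wrist_force: [-0.7, -1.8, 0.5]
width: 0.0004
grip_force: 1.0
```

>>> carry_out(commands=[0, 0.001, -0.0004, 0.0011, 0, 0, 0.0013, -0.0005, 0.0014, 0])

```text
clock: 28.17
ee_pos: [0.5934, -0.0885, 0.0434]
tool_rot: [0.653, 0.642, 0.29, -0.279]
wrist_force: [-1.2, -5.1, 0.6]
width: 0.0003
grip_force: 2.4
```

>>> carry_out(commands=[0, 0.001, -0.0004, 0.0011, 0, 0, 0.0013, -0.0005, 0.0014, 0])

```text
clock: 28.33
ee_pos: [0.5934, -0.0883, 0.0433]
tool_rot: [0.654, 0.641, 0.29, -0.278]
wrist_force: [-1.3, -9.5, 3.8]
width: -0.0001
grip_force: 4.4
```

Firmly at the stop with about 10 N. I'll back away and check.

>>> carry_out(commands=[0, -0.01, 0.004, -0.011, 0, 0, -0.03, 0.013, -0.036, 0, 0, -0.055, 0.024, -0.065, 0, 0, -0.06, 0.03, -0.12, 0, 0, -0.06, 0.03, -0.15, 0, 0, -0.06, 0.03, -0.15, 0])

```text
clock: 28.83
ee_pos: [0.6225, -0.2449, 0.1056]
tool_rot: [0.655, 0.64, 0.293, -0.274]
wrist_force: [1.1, 0.0, 0.5]
width: -0.0001
grip_force: 0.0
```

```bash
python3 - <<'E'
from h import *
st()
c=cam("scene");save(c,"a5.png",(150,80,400,270),2.8);print(manip.boxes_of(c,"lip")[0]["xy"])
E
```

```text
28.83 q [ 1.17  1.25 -1.13  1.31  0.27  1.34  0.24] p [ 0.6225 -0.2449  0.1056] cab [-0.2139, 0.0346, 0.1056] z [ 0.033  0.735 -0.678] y [ 0.999 -0.031  0.016] F [1.1 0.  0.5]
[292.2, 158.6]
```

View pics/a5.png

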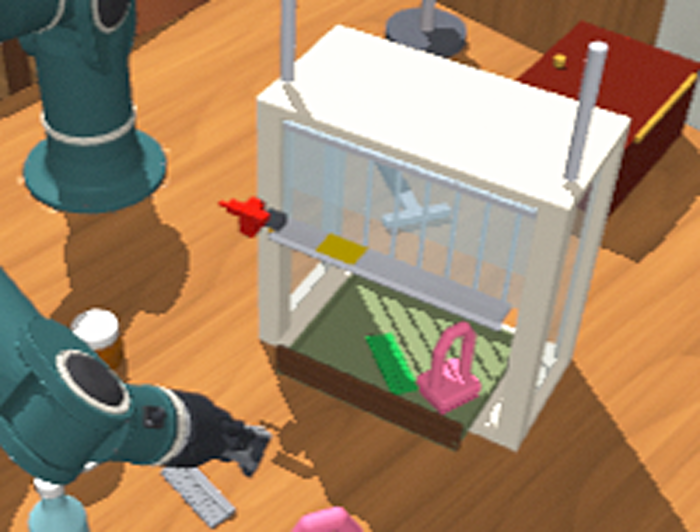

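The tray is home with its front at (370,395), the brush stands upright, the comb lies flat, and the sash is latched with its lip at (390,265). The robot is clear, so I'm handing it in.

```bash
python3 -c "
from rig import manip
print(manip.job_done())"
```

```text
the job is handed in; nothing more can be done
None
```

The job is handed in at about 29 s: the sash is up in its catch and staying up, the tray is fully home with the brush standing and the comb flat, and I saw nothing else moved; the hand-in gave no verdict.

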